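# Crack open the steam cooker and hold the lid ajar

### The arm

A 7-joint arm with a two-finger parallel gripper is mounted at the origin on a cart in front of the work surface, level with it; the furniture and walls round the work are solid. World frame = base frame: x ahead of the robot, y to its left, z up, the work surface at z = 0. Lengths are in mm, angles in rad, forces in N, time in s.
With the tool pointing down it reaches from about 400 to 850 mm from the base axis. Payload 10.4 kg.
Tool frame: the origin (TCP) lies midway between the tips of the shut fingers; the grasp point (between the pads) lies 19 mm behind it; z points along the fingers, y is the line along which they close (so a half turn about z gives the same grasp; the last joint's range is limited). The gripper opens to 87 mm and grips with 3 to 60 N. Pads are 19 mm wide; open, the fingers measure 117 mm over their backs; the gripper's body (75 mm by 190 mm) begins 51 mm behind the grasp point.
Start: joints at [-1.131, 0.332, -0.065, 1.46, 0.022, 1.35, -0.088], TCP at [279.026, 559.282, 222.576] pointing down, gripper open.
Joint ranges: [-2.6, 2.6], [-0.5, 2.12], [-1.47, 1.34], [0.16, 2.42], [-1.27, 4.41], [0.06, 2.06], [-2.6, 2.6]. Speed limits (rad/s): [2.22, 2.22, 2.79, 2.79, 3.14, 3.14, 3.14].

### API

Orientations are given as a rotation vector (axis times angle).
In Python, from bench import r gives the robot as it stands.
- The arm moves only by the shell command python3 -m inch 'ROWS'. ROWS is JSON, a list of rows, each an object with "grip": the opening, from 0 (shut) to 1 (fully open); "xyz": the shift along the tool's x, y, z in mm, a list of three; "rot": the turn, a rotation vector about the tool's x, y, z in degrees, a list of three. In form: [{"grip": grip, "xyz": [dx, dy, dz], "rot": [rx, ry, rz]}, ...]. A call has 1 to 5 rows; each row shifts and turns the commanded pose from where the row before left it, along the tool's axes as they then stand; what a row does not reach is not made up. A row lasts 1/12 s, in which the tool goes at most 41.7 mm and 7.16 degrees, less where a joint would pass 70% of its speed; a pose out of reach is approached as far as the arm can. A call with a gripper value outside its range is refused whole. The fingers move at their own pace and stop on an object; the grip force is fixed at half the most. Time passes only in rows, so rows that do not move let the fingers close. It gives the time, the measured TCP pose, the force, the opening and the grip force at its end, in the units of the state.
- r.sense(): the state, without advancing time (a new reading comes with each control period).
- r.camera(name): name is "scene" or "top"; returns the picture (420x560x3 uint8, blue, green, red); there is no depth.
- r.camera_info(name): a dict with "K" (3x3 intrinsics, pixels), "R" (3x3) and "t" (3): a world point X has camera coordinates R X + t. Camera axes: x right, y down, z forward; pixel columns grow to the right and rows downward; lengths in mm; the calibration is good to about 2 mm. A picture is of the moment at which its call begins. camera_info takes no time and is no camera call.
- r.sign_off(): hands the job in; it is judged then, once.
Trained networks look in the newest picture that a camera, given by its name, has taken for a name from the list of things; names that differ only in an ending like _2 or _b are one class to them, and where a whole thing is asked for, a point or a joint stands for the part that bears it (a point fixed in the world has none). Each returns a list of dicts, best first, with "score" (0 to 1); they miss things now and then, are a little off and sometimes report something else, mostly with a low value. They report only what shows in the picture. A call takes as long as a camera call.
- r.look_for(camera, target): "at" ([column, row] as shares, 0 to 1, of the picture: columns of its width, rows of its height, amid what is visible of it).
- r.trace(camera, target): "region" (420x560 bool, what is visible of it) and "at" ([column, row] as shares, 0 to 1, of the picture: columns of its width, rows of its height, amid what is visible of it).
The state is a dict: "clock": time; "qpos": joint angles; "dq": joint speeds; "tau": joint torques, N m; "tcp_pos": TCP position; "tool_rot": TCP orientation; "force": force on the tool from outside, world axes, zero at the start; "torque": the same for the moment, N m; "opening": finger opening in mm; "finger_force": force on a finger pad.
Only numpy, scipy, OpenCV 4.12 (cv2) and the standard library are available. Lean on these libraries where they do the work, as an engineer would, in place of code of your own. Each camera call takes 0.05 s, during which the arm holds its last target. There are 200 camera calls.

### The job

The steam cooker has finished and must be vented. Free the locking knob on its front (nearly a quarter turn anticlockwise, without shifting the latch yet) and draw the latch slide back towards the front until its tongue is clear of the lid; then pull the lid by its handle until the gasket lets go, without letting the lid fly open. Finish holding the lid by its handle just ajar and still, its front edge about 2 cm up, and do not let go; leave the cup, the salt shaker and the brush beside the cooker where they are.

Things in the scene. Friction and masses are not known exactly. Their poses are not given: they have to be found in the camera images.
- cooker: Countertop steam cooker, immovable: stainless tank 220 x 230 mm, 95 mm high, under a hinged glass lid (top 111 mm up), and before it (own -x, touch panel side) a nose housing 76 mm deep, 104 mm high, with the latch. Origin: on the worktop, 128 mm before the hinge line; z up, x from front to hinge. Knob, handle middle and hinge middle lie on its middle line y = 0.
- knob_grip (a point): Middle of the locking knob's wing, the point to grip, 144.5 mm above the worktop. The knob is black, with an upright wing 46 mm long, 12 mm thick, 26 mm high (underside 129.5 mm, top 156.5 mm up). The point turns and slides with the knob; its x axis runs along the wing. It is 74 mm in front of the lid's handle bar (96 mm with the latch back), between two guide rails with tops 122 mm up.
- lock_knob (a joint): Turn of the locking knob about the vertical, rad. 1.4: locked, wing along the cooker's x axis; falls to 0 (free, at the stop) as it is turned anticlockwise seen from above. Starts at 1.25 to 1.4. A pin under it catches behind a tooth and blocks the slide until the knob is below 0.55. It turns with about 0.1 N m and rides on the slide, so the slide is drawn by the knob.
- latch_slide (a joint): Travel of the latch slide, m: a dark steel block under the knob, 42 x 40 mm, with a tongue that reaches over the lid's front edge. 0: home, tongue 14 mm over the lid; grows as it moves along the cooker's -x (to its front); the lid is clear from 0.015; stop at 0.022. Starts at 0 to 0.001; a few mm of play while locked; freed, it takes about 2 N and stays where it is left.
- lid_handle (a point): The middle of the lid's handle, a round black bar along the cooker's y axis, 116 mm long and 14 mm thick, its centre 33 mm above the lid's top (26 mm clear below the bar) and 144 mm above the worktop when the lid is shut. It moves with the lid.
- lid_hinge (a point): Middle of the hinge axis at the back of the lid, parallel to the cooker's y axis, 99 mm above the worktop. The handle bar lies 183 mm in front of this axis and 45 mm above it when the lid is shut; the lid's front edge lies 228 mm in front of it.
- lid (a joint): Opening angle of the lid, rad. 0: shut on the gasket; grows as the front edge rises (0.088 is 20 mm at the front edge). The gasket holds it until an upward pull of about 15 to 20 N at the handle and lets go within the first 5 mm at the front edge; after that the lid needs only about 3 to 8 N at the handle and falls shut if let go.
- cup: Loose plastic cup, 70 mm wide, 92 mm high, standing to the right of the cooker. Origin: centre of its underside. Leave it.
- salt: Loose salt shaker, 44 mm wide, 90 mm high, standing to the left of the cooker. Origin: centre of its underside. Leave it.
- brush: Loose dish brush, 50 x 152 x 16 mm, lying to the right of the cooker's front. Origin: centre of its underside. Leave it.

How it is judged:
By the outcome, as a careful person would: the job done as asked, in the order asked, and still so for the second after the job is handed in, while the arm keeps its last pose, push and grip.
It also fails if it takes over 45 s, if anything falls off the work surface, if the arm or the gripper's body presses on something with over 40 N, if the wrist force passes 120 N, or if a joint passes its speed limit or range.

## Working session

There is one attempt and no reset: what is moved stays moved. The work goes in short steps, Python scripts to look and compute and a shell command to move; the robot and the scene stay as the last step left them, time stands still between calls to the robot, and variables do not carry over. Pictures are saved under pics/ and viewed, at most 10 in all, crops included, and the job is handed in when it is done.

```bash
mkdir -p pics; python3 - <<'E'
from bench import r
import cv2,numpy as np
for c in("scene","top"):
    cv2.imwrite(f"pics/{c}0.png",r.camera(c))
    i=r.camera_info(c);print(c,np.round(i["K"],1).tolist(),np.round(i["R"],4).tolist(),np.round(i["t"],1).tolist())
    for n in("knob_grip","lid_handle","latch_slide","cooker","cup","salt","brush","lid_hinge"):
        print(n,[(np.round(np.array(d["at"])*[560,420],1).tolist(),round(d["score"],2)) for d in r.look_for(c,n)][:3])
print(r.sense())
E
```

```text
scene [[528.4, 0.0, 290.6], [0.0, 528.4, 211.4], [0.0, 0.0, 1.0]] [[-0.975, 0.222, 0.0077], [0.1902, 0.8523, -0.4872], [-0.1147, -0.4736, -0.8732]] [587.2, -58.5, 1471.8]
knob_grip []
lid_handle [([277.1, 171.2], 0.79)]
latch_slide [([326.3, 169.2], 0.62), ([329.3, 165.1], 0.48)]
cooker [([288.6, 182.3], 0.59)]
cup [([268.3, 120.1], 0.89)]
salt [([257.5, 248.0], 0.68)]
brush [([331.4, 132.7], 0.5)]
lid_hinge [([290.3, 183.0], 0.95)]
top [[469.4, 0.0, 281.5], [0.0, 469.4, 213.8], [0.0, 0.0, 1.0]] [[-0.0064, -0.9999, -0.0084], [-0.9958, 0.0071, -0.0911], [0.0912, 0.0078, -0.9958]] [-27.2, 611.4, 1027.3]
knob_grip [([315.5, 274.6], 0.77)]
lid_handle [([332.7, 208.9], 0.95), ([324.1, 225.0], 0.22)]
latch_slide [([317.4, 270.3], 0.82)]
cooker [([327.4, 224.2], 0.65)]
cup [([421.6, 218.4], 0.62), ([318.8, 268.7], 0.27)]
salt [([252.8, 174.8], 0.79)]
brush [([393.9, 279.8], 0.84)]
lid_hinge [([325.2, 224.5], 0.8), ([249.1, 175.1], 0.67)]
{'clock': 0.9, 'qpos': array([-1.1305721 ,  0.33221258, -0.06468405,  1.46013122,  0.02159307,
        1.34991946, -0.08852388]), 'dq': array([ 5.90820827e-04,  1.26881099e-03,  2.05112779e-04,  4.47947455e-04,
        3.71222097e-04, -4.45778100e-05,  1.03525216e-04]), 'tau': array([ 1.21993777e-03, -6.23037171e+01,  2.54171208e-02, -3.90113068e+01,
       -6.10619411e-02,  3.19391896e-02,  6.67073641e-05]), 'tcp_pos': array([279.03959903, 559.25143709, 222.55270202]), 'tool_rot': array([-7.20584771e-01, -3.05782537e+00, -4.07869131e-05]), 'force': array([-0.92221725,  0.56121696,  0.15509448]), 'torque': array([-0.0162159 ,  0.01748418, -0.04981604]), 'finger_force': 0.0, 'opening': 87.14157010756128}
```

View pics/scene0.png

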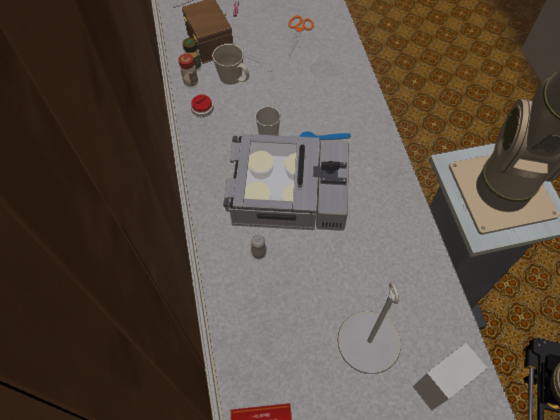

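View pics/top0.png

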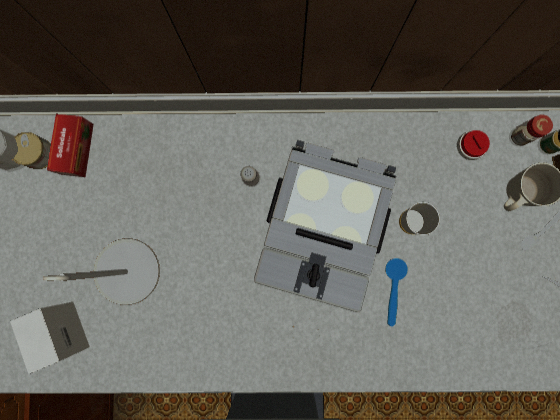

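Scene: cooker at about (288,182), knob near (332,168), brush and cup above it, salt at (258,245). Top: handle bar from (297,231) to (351,246), knob at (315,273), salt (249,175), cup (420,219), brush (394,285).

```bash
cat > h.py <<'E'
import numpy as np
from bench import r
def ray(c,uv,z):
    i=r.camera_info(c);K,R,t=(np.array(i[k],float) for k in"KRt")
    o=-R.T@t;d=R.T@np.linalg.solve(K,[uv[0],uv[1],1]);return o+d*(z-o[2])/d[2]
E
python3 - <<'E'
from h import *
import cv2
for c in("top","scene"):
    im=r.camera(c)
    for n,z in(("lid_handle",144),("knob_grip",150),("latch_slide",122),("cooker",100),("lid",111)):
        for d in r.trace(c,n)[:2]:
            m=d["region"];p=np.argwhere(m)[:,::-1].astype(np.float32)
            rc=cv2.minAreaRect(p)
            uv=np.array(d["at"])*[560,420]
            print(c,n,round(d["score"],2),len(p),uv.round(1),np.round(rc[0],1),np.round(rc[1],1),np.round(rc[2],1),"at->",ray(c,uv,z).round(1),"rect->",ray(c,rc[0],z).round(1))
            if n=="lid_handle": print([ray(c,q,z)[:2].round(1).tolist() for q in cv2.boxPoints(rc)])
im=r.camera("top");cv2.imwrite("pics/topc.png",cv2.resize(im[130:320,240:450],None,fx=3.1,fy=3.1,interpolation=cv2.INTER_CUBIC))
E
```

```text
top lid_handle 0.89 11605 [330.6 207. ] [331.5 207. ] [110.7 113.1] 15.8 at-> [ 613.5 -130.6  144. ] rect-> [ 613.5 -132.3  144. ]
[[535.9, 5.3], [755.7, -57.7], [692.1, -271.6], [475.3, -204.7]]
top knob_grip 0.47 197 [314.3 276.6] [313. 275.] [22. 12.] 90.0 at-> [475.9 -95.9 150. ] rect-> [479.  -93.4 150. ]
top latch_slide 0.67 512 [319.6 273.7] [314.3 269.9] [17.2 32.3] 15.9 at-> [ 480.4 -108.3  122. ] rect-> [488.2 -97.6 122. ]
top cooker 0.77 16504 [326.4 225. ] [325.9 225. ] [118.3 150.2] 15.3 at-> [ 580.5 -125.5  100. ] rect-> [ 580.4 -124.5  100. ]
top lid 0.64 11323 [329.4 212.1] [331.6 206.7] [110.1 111.5] 15.8 at-> [ 606.4 -131.1  111. ] rect-> [ 617.5 -135.8  111. ]
scene lid_handle 0.64 6366 [273.5 172.2] [272.2 172.2] [92.7 74.6] 3.2 at-> [ 623.7 -103.4  144. ] rect-> [ 627. -104.  144.]
[[761.3, -31.7], [714.5, -250.9], [481.9, -182.2], [546.8, 30.7]]
scene knob_grip 0.58 166 [329.6 165.7] [329.5 167. ] [12. 17.] 90.0 at-> [482.8 -88.  150. ] rect-> [484.1 -84.3 150. ]
scene latch_slide 0.56 405 [326.  171.8] [325.5 169. ] [16. 27.] 90.0 at-> [489.9 -89.8 122. ] rect-> [488.9 -98.3 122. ]
scene cooker 0.92 10764 [290.  184.4] [287.  182.3] [124.4  93.2] 2.4 at-> [584.9 -86.2 100. ] rect-> [591.  -94.2 100. ]
scene cooker 0.68 319 [256.7 249.3] [258. 248.] [24. 16.] 90.0 at-> [703.6  75.6 100. ] rect-> [699.9  72.9 100. ]
scene lid 0.94 6336 [273.6 174.2] [272.  172.2] [93.3 74.5] 3.0 at-> [ 620.9 -118.7  111. ] rect-> [ 623.8 -125.6  111. ]
scene lid 0.62 10844 [289.5 180.6] [286.4 182. ] [124.5  92.5] 3.0 at-> [585.2 -90.8 111. ] rect-> [594.  -88.6 111. ]
```

View pics/topc.png

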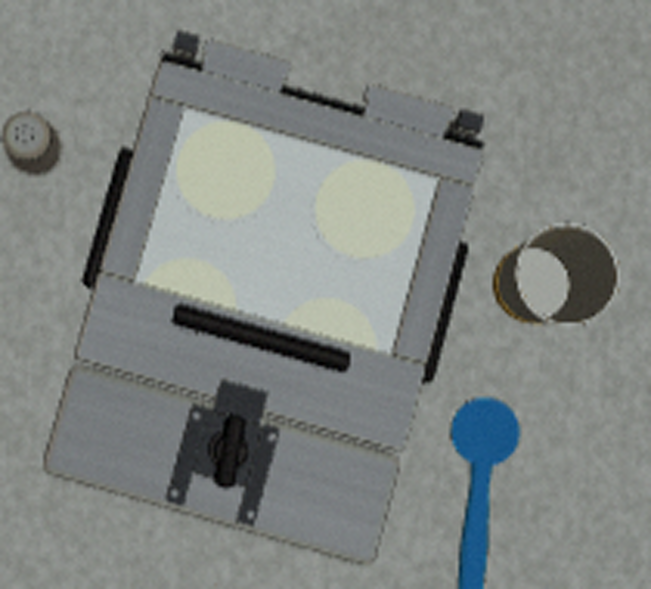

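The crop shows the handle bar from (175,314) to (349,361), wing from (234,415) to (228,487), lid front edge through (75,360)–(404,452) (crop pixels, ÷3.1 + (240,130)).

```bash
python3 - <<'E'
from h import *
import cv2
f=lambda u,v,z:ray("top",(240+(u+.5)/3.1-.5,130+(v+.5)/3.1-.5),z)[:2]
for n,a,b,z in(("handle",(175,314),(349,361),147),("wing",(234,415),(228,487),156.5),("lidfront",(75,360),(404,452),111),("nosefront",(47,473),(370,563),104),("hinge",(165,60),(482,143),105)):
    p,q=f(*a,z),f(*b,z);d=q-p;print(n,p.round(1),q.round(1),((p+q)/2).round(1),"len",np.linalg.norm(d).round(1),"ang",np.degrees(np.arctan2(d[1],d[0])).round(1))
# dark-bar moments, both cameras
for c,box in(("top",(290,225,358,252)),("scene",(292,140,312,190))):
    g=cv2.cvtColor(r.camera(c),cv2.COLOR_BGR2GRAY);x0,y0,x1,y1=box
    m=np.zeros_like(g);m[y0:y1,x0:x1]=g[y0:y1,x0:x1]<50
    n,l,s,ce=cv2.connectedComponentsWithStats(m,8)
    k=1+s[1:,4].argmax();p=np.argwhere(l==k)[:,::-1].astype(np.float32);rc=cv2.minAreaRect(p)
    print(c,len(p),rc,ce[k],ray(c,ce[k],144).round(1))
im=r.camera("scene");cv2.imwrite("pics/sc.png",cv2.resize(im[120:240,215:360],None,fx=4.5,fy=4.5,interpolation=cv2.INTER_CUBIC))
E
```

```text
handle [565.9 -61.1] [ 535.1 -171.8] [ 550.5 -116.5] len 114.9 ang -105.5
wing [501.5 -97.4] [456.6 -93.1] [479.  -95.3] len 45.1 ang 174.5
lidfront [537.7   4.7] [ 475.8 -211.9] [ 506.8 -103.6] len 225.3 ang -105.9
nosefront [463.2  23.8] [ 403.1 -189.1] [433.1 -82.6] len 221.2 ang -105.7
hinge [741.1 -56.9] [ 682.3 -270.4] [ 711.7 -163.7] len 221.5 ang -105.4
top 378 ((323.8301696777344, 238.59434509277344), (58.790313720703125, 6.4559454917907715), 15.945395469665527) [323.75132275 238.62962963] [ 550.4 -116.   144. ]
scene 158 ((300.6676940917969, 164.48153686523438), (4.049311637878418, 39.161834716796875), 3.1798300743103027) [300.67088608 164.52531646] [ 551.9 -111.2  144. ]
```

View pics/sc.png

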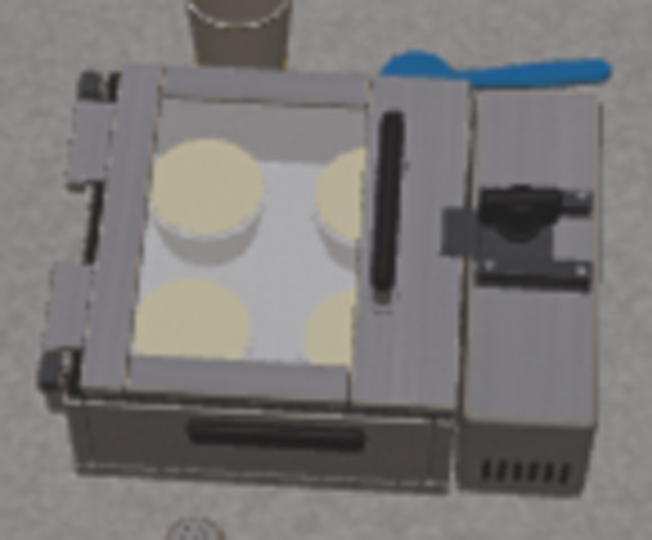

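Scene crop confirms the layout: wing roughly along the slide, bar from (392,110) to (383,290) in crop. Now check the standing rod (top (127,270)/(45,278), scene (370,341)/(393,293)) against the approach path.

```bash
python3 - <<'E'
from h import *
import cv2
def P(c):
    i=r.camera_info(c);return np.array(i["K"])@np.c_[np.array(i["R"]),np.array(i["t"])]
def tri(a,b):
    X=cv2.triangulatePoints(P("top"),P("scene"),np.array(a,float).reshape(2,1),np.array(b,float).reshape(2,1));return (X[:3]/X[3]).ravel().round(1)
print("rod top",tri((46,278),(393,292)),"base",tri((127,270),(370,341)), "handle",tri((323.8,238.6),(300.8,164.4)))
print("box",ray("top",(75,320),100).round(),ray("top",(15,345),100).round())
def tr(uv,z):return ray("top",uv,z).round(0)
print("salt",tr((249,175),90),"cup",tr((420,219),92))
E
```

```text
rod top [487.8 330.3 349.4] base [4.841e+02 3.241e+02 3.000e-01] handle [ 550.4 -116.6  136.4]
box [388. 394. 100.] [338. 516. 100.]
salt [689.  37.  90.] cup [ 592. -323.   92.]
```

```bash
python3 -m inch '[{"grip":0.8,"xyz":[-23.5,-24.8,0],"rot":[0,0,0]},{"grip":0.8,"xyz":[-23.5,-24.8,0],"rot":[0,0,0]},{"grip":0.8,"xyz":[-23.5,-24.8,0],"rot":[0,0,0]},{"grip":0.8,"xyz":[-23.5,-24.8,0],"rot":[0,0,0]},{"grip":0.8,"xyz":[-23.5,-24.8,0],"rot":[0,0,0]}]'
python3 -m inch '[{"grip":0.8,"xyz":[-23.5,-24.8,0],"rot":[0,0,0]},{"grip":0.8,"xyz":[-23.5,-24.8,0],"rot":[0,0,0]},{"grip":0.8,"xyz":[-23.5,-24.8,0],"rot":[0,0,0]},{"grip":0.8,"xyz":[-23.5,-24.8,0],"rot":[0,0,0]},{"grip":0.8,"xyz":[-23.5,-24.8,0],"rot":[0,0,0]}]'
```

```text
clock: 2.12
tcp_pos: [329.1, 394.3, 222.6]
tool_rot: [0.72, 3.058, 0.001]
force: [0.1, -0.3, 0.6]
opening: 70.8
finger_force: 0.0
clock: 2.53
tcp_pos: [378.8, 230.8, 222.8]
tool_rot: [0.72, 3.058, 0.001]
force: [0.7, -0.2, 0.8]
opening: 69.6
finger_force: 0.0
```

```bash
python3 -m inch '[{"grip":0.6,"xyz":[-23.5,-24.8,0],"rot":[0,0,0]},{"grip":0.6,"xyz":[-23.5,-24.8,0],"rot":[0,0,0]},{"grip":0.6,"xyz":[-23.5,-24.8,0],"rot":[0,0,0]},{"grip":0.6,"xyz":[-23.5,-24.8,0],"rot":[0,0,0]},{"grip":0.6,"xyz":[-23.5,-24.8,0],"rot":[0,0,0]}]'
python3 -m inch '[{"grip":0.6,"xyz":[-23.5,-24.8,0],"rot":[0,0,0]},{"grip":0.6,"xyz":[-23.5,-24.8,0],"rot":[0,0,0]},{"grip":0.6,"xyz":[-23.5,-24.8,0],"rot":[0,0,0]},{"grip":0.6,"xyz":[-23.5,-24.8,0],"rot":[0,0,0]},{"grip":0.6,"xyz":[-23.5,-24.8,0],"rot":[0,0,0]}]'
for k in 1 2 3 4; do python3 -m inch '[{"grip":0.6,"xyz":[0,0,0],"rot":[0,0,7]},{"grip":0.6,"xyz":[0,0,0],"rot":[0,0,7]},{"grip":0.6,"xyz":[0,0,0],"rot":[0,0,7]},{"grip":0.6,"xyz":[0,0,0],"rot":[0,0,7]},{"grip":0.6,"xyz":[0,0,0],"rot":[0,0,7]}]'; done; python3 -c "
from bench import r
print(r.sense()['qpos'].round(2))"
```

```text
clock: 2.95
tcp_pos: [428.6, 67.4, 222.8]
tool_rot: [0.72, 3.057, 0.001]
force: [0.4, 1.1, 0.2]
opening: 53.4
finger_force: 0.0
clock: 3.37
tcp_pos: [478.4, -96.1, 222.9]
tool_rot: [0.72, 3.057, 0.001]
force: [1.0, 0.5, 0.1]
opening: 52.5
finger_force: 0.0
clock: 3.78
tcp_pos: [478.2, -94.5, 222.6]
tool_rot: [1.615, 2.695, 0.0]
force: [-0.4, 0.3, 0.9]
opening: 52.2
finger_force: 0.0
clock: 4.2
tcp_pos: [478.2, -94.3, 222.6]
tool_rot: [2.35, 2.085, 0.001]
force: [-0.1, -0.4, 0.8]
opening: 52.5
finger_force: 0.0
clock: 4.62
tcp_pos: [478.2, -94.3, 222.7]
tool_rot: [-2.868, -1.281, -0.001]
force: [0.7, 0.7, 0.3]
opening: 52.4
finger_force: 0.0
clock: 5.03
tcp_pos: [478.2, -94.4, 222.6]
tool_rot: [-3.121, -0.359, -0.0]
force: [0.8, 0.9, -0.5]
opening: 51.9
finger_force: 0.0
[-0.48  0.    0.59  1.84 -0.    1.3  -1.23]
```

```bash
python3 -m inch '[{"grip":0.6,"xyz":[1,0.5,0],"rot":[0,0,7]},{"grip":0.6,"xyz":[0,0,0],"rot":[0,0,7]},{"grip":0.6,"xyz":[0,0,20],"rot":[0,0,4.6]},{"grip":0.6,"xyz":[0,0,25],"rot":[0,0,0]},{"grip":0.6,"xyz":[0,0,15],"rot":[0,0,0]}]'
python3 -m inch '[{"grip":0.6,"xyz":[0,0,12],"rot":[0,0,0]},{"grip":0.6,"xyz":[0,0,12],"rot":[0,0,0]},{"grip":0.6,"xyz":[0,0,8],"rot":[0,0,0]},{"grip":0.6,"xyz":[0,0,2.5],"rot":[0,0,0]},{"grip":0.6,"xyz":[0,0,0],"rot":[0,0,0]}]'
python3 - <<'E'
from bench import r
import cv2
a=r.camera("scene")[120:230,250:400];b=r.camera("top")[200:310,240:390]
cv2.imwrite("pics/k1.png",cv2.resize(cv2.vconcat([a,b]),None,fx=2.7,fy=2.7,interpolation=cv2.INTER_CUBIC))
E
```

```text
clock: 5.45
tcp_pos: [478.6, -94.5, 160.9]
tool_rot: [-3.138, 0.141, 0.001]
force: [-0.3, -0.2, -0.3]
opening: 51.7
finger_force: 0.0
clock: 5.87
tcp_pos: [479.0, -94.6, 127.8]
tool_rot: [3.138, -0.14, -0.001]
force: [0.7, 0.2, 0.1]
opening: 51.9
finger_force: 0.0
```

View pics/k1.png

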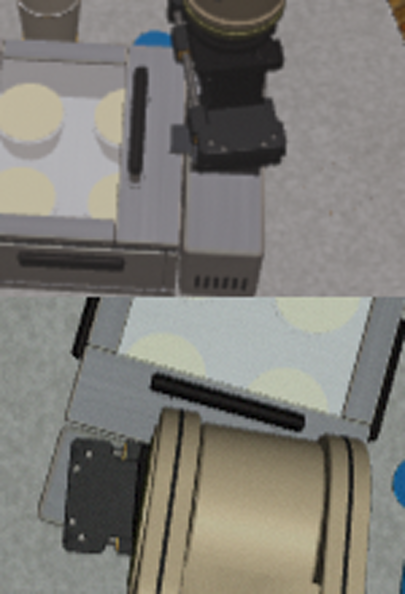

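The gripper stands over the knob, no contact; the handle is unobstructed. Close on the wing.

```bash
python3 -m inch '[{"grip":0.3,"xyz":[0,0,0],"rot":[0,0,0]},{"grip":0.15,"xyz":[0,0,0],"rot":[0,0,0]},{"grip":0,"xyz":[0,0,0],"rot":[0,0,0]},{"grip":0,"xyz":[0,0,0],"rot":[0,0,0]},{"grip":0,"xyz":[0,0,0],"rot":[0,0,0]}]'
python3 -m inch '[{"grip":0,"xyz":[0,0,0],"rot":[0,0,0]},{"grip":0,"xyz":[0,0,0],"rot":[0,0,0]}]'; python3 -c "
from bench import r
print(r.sense()['torque'])"
```

```text
clock: 6.38
tcp_pos: [479.3, -94.4, 128.2]
tool_rot: [-3.138, 0.14, -0.001]
force: [0.7, 9.9, 2.0]
opening: 26.6
finger_force: 5.1
clock: 6.55
tcp_pos: [479.5, -93.4, 128.2]
tool_rot: [-3.137, 0.139, -0.001]
force: [0.3, 5.4, 2.1]
opening: 23.4
finger_force: 30.0
[ 1.20247144  0.07745324 -0.04830588]
```

Opening 23 mm rather than 12 suggests the fingertips caught the hub under the wing; reopen, rise 5 mm, close again.

```bash
python3 -m inch '[{"grip":0.4,"xyz":[0,0,0],"rot":[0,0,0]},{"grip":0.4,"xyz":[0,0,0],"rot":[0,0,0]},{"grip":0.4,"xyz":[0,-1,-3],"rot":[0,0,0]},{"grip":0.4,"xyz":[0,0,-2.5],"rot":[0,0,0]},{"grip":0.15,"xyz":[0,0,0],"rot":[0,0,0]}]'
python3 -m inch '[{"grip":0.1,"xyz":[0,0,0],"rot":[0,0,0]},{"grip":0,"xyz":[0,0,0],"rot":[0,0,0]},{"grip":0,"xyz":[0,0,0],"rot":[0,0,0]},{"grip":0,"xyz":[0,0,0],"rot":[0,0,0]},{"grip":0,"xyz":[0,0,0],"rot":[0,0,0]}]'
python3 -c "
from bench import r
print(r.sense()['torque'])"
```

```text
clock: 6.97
tcp_pos: [479.6, -94.0, 134.1]
tool_rot: [3.138, -0.141, 0.001]
force: [0.4, -0.0, 0.7]
opening: 31.8
finger_force: 0.0
clock: 7.38
tcp_pos: [479.2, -93.4, 133.4]
tool_rot: [-3.138, 0.14, 0.0]
force: [-0.7, 2.0, 0.3]
opening: 11.4
finger_force: 30.0
[ 0.33844364  0.25171227 -0.03497483]
```

```bash
for k in 1 2; do python3 -m inch '[{"grip":0,"xyz":[0,0,0],"rot":[0,0,-5]},{"grip":0,"xyz":[0,0,0],"rot":[0,0,-5]},{"grip":0,"xyz":[0,0,0],"rot":[0,0,-5]},{"grip":0,"xyz":[0,0,0],"rot":[0,0,-5]},{"grip":0,"xyz":[0,0,0],"rot":[0,0,-5]}]'; python3 -c "
from bench import r
print(r.sense()['torque'])"; done
```

```text
clock: 7.8
tcp_pos: [479.3, -93.5, 133.5]
tool_rot: [-3.093, -0.549, 0.0]
force: [-0.0, 1.1, 1.1]
opening: 11.8
finger_force: 30.0
[ 0.14472921  0.0513435  -0.03950548]
clock: 8.22
tcp_pos: [479.4, -93.7, 133.5]
tool_rot: [2.901, 1.205, 0.0]
force: [0.4, 0.5, -1.3]
opening: 11.9
finger_force: 30.0
[-0.03915716 -0.02721118 -0.1176012 ]
```

```bash
python3 -m inch '[{"grip":0,"xyz":[0,0,0],"rot":[0,0,-5]},{"grip":0,"xyz":[0,0,0],"rot":[0,0,-4]},{"grip":0,"xyz":[0,0,0],"rot":[0,0,-4]},{"grip":0,"xyz":[0,0,0],"rot":[0,0,-2]},{"grip":0,"xyz":[0,0,0],"rot":[0,0,0]}]'; python3 -c "
from bench import r
print(r.sense()['torque'])"
```

```text
clock: 8.63
tcp_pos: [479.5, -93.8, 133.5]
tool_rot: [2.721, 1.57, 0.0]
force: [2.3, 1.2, -0.7]
opening: 11.9
finger_force: 30.0
[ 0.1540147  -0.39050776 -0.09049157]
```

```bash
python3 -m inch '[{"grip":0,"xyz":[-0.5,-1.9,0],"rot":[0,0,0]},{"grip":0,"xyz":[-0.75,-2.9,0],"rot":[0,0,0]},{"grip":0,"xyz":[-0.75,-2.9,0],"rot":[0,0,0]},{"grip":0,"xyz":[-0.75,-2.9,0],"rot":[0,0,0]},{"grip":0,"xyz":[0,0,0],"rot":[0,0,0]}]'
python3 -m inch '[{"grip":0,"xyz":[-0.75,-2.9,0],"rot":[0,0,0]},{"grip":0,"xyz":[-0.75,-2.9,0],"rot":[0,0,0]},{"grip":0,"xyz":[-0.75,-2.9,0],"rot":[0,0,0]},{"grip":0,"xyz":[0,0,0],"rot":[0,0,0]}]'
```

```text
clock: 9.05
tcp_pos: [468.0, -90.4, 133.5]
tool_rot: [-2.722, -1.567, 0.0]
force: [-0.9, 2.0, 0.1]
opening: 11.4
finger_force: 30.0
clock: 9.38
tcp_pos: [459.5, -87.9, 133.5]
tool_rot: [-2.722, -1.568, 0.0]
force: [-1.4, 1.8, -0.5]
opening: 12.0
finger_force: 30.0
```

```bash
python3 -m inch '[{"grip":0.4,"xyz":[0,0,0],"rot":[0,0,0]},{"grip":0.4,"xyz":[0,0,0],"rot":[0,0,0]},{"grip":0.4,"xyz":[0,0,-10],"rot":[0,0,0]},{"grip":0.5,"xyz":[0,0,-30],"rot":[0,0,0]},{"grip":0.6,"xyz":[0,0,-30],"rot":[0,0,0]}]'
python3 -m inch '[{"grip":0.6,"xyz":[-35,0,-20],"rot":[0,0,-7]},{"grip":0.6,"xyz":[-35,0,0],"rot":[0,0,-7]},{"grip":0.6,"xyz":[-35,0,0],"rot":[0,0,0]},{"grip":0.6,"xyz":[-30,0,0],"rot":[0,0,0]},{"grip":0.6,"xyz":[0,0,0],"rot":[0,0,0]}]'
python3 - <<'E'
from bench import r
import cv2
a=r.camera("scene")[120:230,250:400];b=r.camera("top")[200:310,240:390]
cv2.imwrite("pics/k2.png",cv2.resize(cv2.vconcat([a,b]),None,fx=2.7,fy=2.7,interpolation=cv2.INTER_CUBIC))
E
```

```text
clock: 9.8
tcp_pos: [459.3, -88.7, 204.4]
tool_rot: [-2.722, -1.567, 0.004]
force: [1.4, -0.9, 0.4]
opening: 37.4
finger_force: 0.0
clock: 10.22
tcp_pos: [408.7, -218.4, 224.8]
tool_rot: [2.52, 1.873, 0.001]
force: [-0.3, -0.0, 0.5]
opening: 52.0
finger_force: 0.0
```

View pics/k2.png

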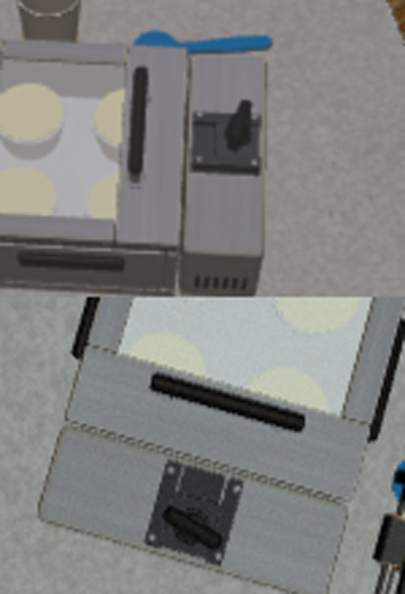

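Latch block is drawn back (tongue at about (203,480) lower half, clear of the lid), knob wing turned nearly across; bar intact. Now to the handle.

```bash
python3 -m inch '[{"grip":0.6,"xyz":[0,0,0],"rot":[0,0,-1.2]},{"grip":0.6,"xyz":[35,27,0],"rot":[0,0,0]},{"grip":0.6,"xyz":[35,27,0],"rot":[0,0,0]},{"grip":0.6,"xyz":[35,27,0],"rot":[0,0,0]},{"grip":0.6,"xyz":[33.5,28,0],"rot":[0,0,0]}]'
python3 -m inch '[{"grip":0.6,"xyz":[0,0,0],"rot":[0,0,0]},{"grip":0.6,"xyz":[0,0,25],"rot":[0,0,0]},{"grip":0.6,"xyz":[0,0,25],"rot":[0,0,0]},{"grip":0.6,"xyz":[0,0,15],"rot":[0,0,0]},{"grip":0.6,"xyz":[0,0,0],"rot":[0,0,0]}]'
```

```text
clock: 10.73
tcp_pos: [546.2, -109.3, 223.5]
tool_rot: [-2.489, -1.915, -0.001]
force: [-0.0, -0.7, 1.1]
opening: 52.0
finger_force: 0.0
clock: 11.15
tcp_pos: [542.9, -110.8, 155.2]
tool_rot: [-2.487, -1.913, 0.007]
force: [-0.2, 0.9, 0.3]
opening: 52.1
finger_force: 0.0
```

```bash
python3 -m inch '[{"grip":0.6,"xyz":[-1.5,8.8,0],"rot":[0,0,0]},{"grip":0.6,"xyz":[0,0,10],"rot":[0,0,0]},{"grip":0.6,"xyz":[0,0,10],"rot":[0,0,0]},{"grip":0.6,"xyz":[0,0,7],"rot":[0,0,0]},{"grip":0.6,"xyz":[0,0,0],"rot":[0,0,0]}]'
```

```text
clock: 11.57
tcp_pos: [551.8, -116.3, 129.9]
tool_rot: [-2.492, -1.91, 0.003]
force: [-0.5, -0.8, 0.3]
opening: 52.2
finger_force: 0.0
```

```bash
python3 -m inch '[{"grip":0.6,"xyz":[0,0,2],"rot":[0,0,0]},{"grip":0.3,"xyz":[0,0,0],"rot":[0,0,0]},{"grip":0.2,"xyz":[0,0,0],"rot":[0,0,0]},{"grip":0.1,"xyz":[0,0,0],"rot":[0,0,0]},{"grip":0,"xyz":[0,0,0],"rot":[0,0,0]}]'
python3 -m inch '[{"grip":0,"xyz":[0,0,0],"rot":[0,0,0]},{"grip":0,"xyz":[0,0,0],"rot":[0,0,0]},{"grip":0,"xyz":[0,0,0],"rot":[0,0,0]}]'
```

```text
clock: 11.98
tcp_pos: [552.8, -116.5, 129.9]
tool_rot: [2.494, 1.911, 0.001]
force: [0.7, -0.6, -0.1]
opening: 33.1
finger_force: 0.0
clock: 12.23
tcp_pos: [550.7, -116.0, 129.2]
tool_rot: [-2.491, -1.908, 0.004]
force: [-22.5, 5.8, 16.1]
opening: 13.6
finger_force: 11.9
```

```bash
python3 -m inch '[{"grip":0,"xyz":[0,0,0],"rot":[0,0,0]},{"grip":0,"xyz":[0,0,0],"rot":[0,0,0]}]'
```

```text
clock: 12.4
tcp_pos: [550.5, -115.9, 129.3]
tool_rot: [-2.491, -1.908, 0.004]
force: [-11.6, 3.0, 8.8]
opening: 12.9
finger_force: 30.0
```

```bash
python3 -m inch '[{"grip":0,"xyz":[0,-1.8,0],"rot":[0,0,0]},{"grip":0,"xyz":[0,0,-0.5],"rot":[0,0,0]},{"grip":0,"xyz":[0,0,-0.5],"rot":[0,0,0]},{"grip":0,"xyz":[0,0,-0.5],"rot":[0,0,0]},{"grip":0,"xyz":[0,0,-0.5],"rot":[0,0,0]}]'
python3 -m inch '[{"grip":0,"xyz":[0,0,-0.5],"rot":[0,0,0]},{"grip":0,"xyz":[0,0,-0.5],"rot":[0,0,0]},{"grip":0,"xyz":[0,0,-0.5],"rot":[0,0,0]}]'
```

```text
clock: 12.82
tcp_pos: [550.6, -115.9, 130.1]
tool_rot: [-2.493, -1.911, 0.002]
force: [8.7, -0.6, -23.3]
opening: 13.1
finger_force: 30.0
clock: 13.07
tcp_pos: [550.8, -116.0, 131.2]
tool_rot: [2.493, 1.911, -0.002]
force: [10.1, -2.8, -22.8]
opening: 13.3
finger_force: 30.0
```

```bash
python3 -m inch '[{"grip":0,"xyz":[0,0.7,-0.5],"rot":[0,0,0]},{"grip":0,"xyz":[0,0.5,-0.5],"rot":[0,0,0]},{"grip":0,"xyz":[0,0.2,-0.5],"rot":[0,0,0]}]'
python3 -m inch '[{"grip":0,"xyz":[0,0.2,-0.5],"rot":[0,0,0]},{"grip":0,"xyz":[0,0.2,-0.5],"rot":[0,0,0]},{"grip":0,"xyz":[0,0,0],"rot":[0,0,0]}]'
```

```text
clock: 13.32
tcp_pos: [551.5, -116.2, 133.5]
tool_rot: [-2.492, -1.91, 0.003]
force: [1.4, 0.0, -10.8]
opening: 13.2
finger_force: 30.0
clock: 13.57
tcp_pos: [552.1, -116.4, 135.7]
tool_rot: [-2.493, -1.91, 0.001]
force: [-4.0, 0.8, -5.7]
opening: 13.0
finger_force: 30.0
```

```bash
python3 -m inch '[{"grip":0,"xyz":[0,-0.2,-0.7],"rot":[0,0,0]},{"grip":0,"xyz":[0,0.2,-0.8],"rot":[0,0,0]},{"grip":0,"xyz":[0,0.2,-0.8],"rot":[0,0,0]},{"grip":0,"xyz":[0,0.2,-0.8],"rot":[0,0,0]},{"grip":0,"xyz":[0,0.2,-0.8],"rot":[0,0,0]}]'
python3 -m inch '[{"grip":0,"xyz":[0,0.2,-0.8],"rot":[0,0,0]},{"grip":0,"xyz":[0,0.2,-0.8],"rot":[0,0,0]},{"grip":0,"xyz":[0,0.2,-0.8],"rot":[0,0,0]},{"grip":0,"xyz":[0,0.2,-0.8],"rot":[0,0,0]},{"grip":0,"xyz":[0,0.2,-0.8],"rot":[0,0,0]}]'
```

```text
clock: 13.98
tcp_pos: [553.1, -116.8, 139.5]
tool_rot: [-2.494, -1.91, 0.0]
force: [-2.6, 0.3, -7.3]
opening: 12.9
finger_force: 30.0
clock: 14.4
tcp_pos: [554.3, -117.1, 143.5]
tool_rot: [2.494, 1.91, 0.0]
force: [-1.6, -1.1, -9.0]
opening: 13.3
finger_force: 30.0
```

```bash
python3 -m inch '[{"grip":0,"xyz":[0,0.2,-0.8],"rot":[0,0,0]},{"grip":0,"xyz":[0,0.1,-0.6],"rot":[0,0,0]},{"grip":0,"xyz":[0,0,0],"rot":[0,0,0]},{"grip":0,"xyz":[0,0,0],"rot":[0,0,0]}]'
python3 - <<'E'
from bench import r
import cv2
a=r.camera("scene")[120:240,215:360];b=r.camera("top")[180:300,235:380]
cv2.imwrite("pics/k3.png",cv2.resize(cv2.vconcat([a,b]),None,fx=2.5,fy=2.5,interpolation=cv2.INTER_CUBIC))
cv2.imwrite("pics/k4.png",cv2.resize(a,None,fx=4.5,fy=4.5,interpolation=cv2.INTER_CUBIC))
E
```

```text
clock: 14.73
tcp_pos: [554.8, -117.1, 145.1]
tool_rot: [2.493, 1.91, 0.001]
force: [-1.4, -0.3, -6.6]
opening: 13.2
finger_force: 30.0
```

View pics/k4.png

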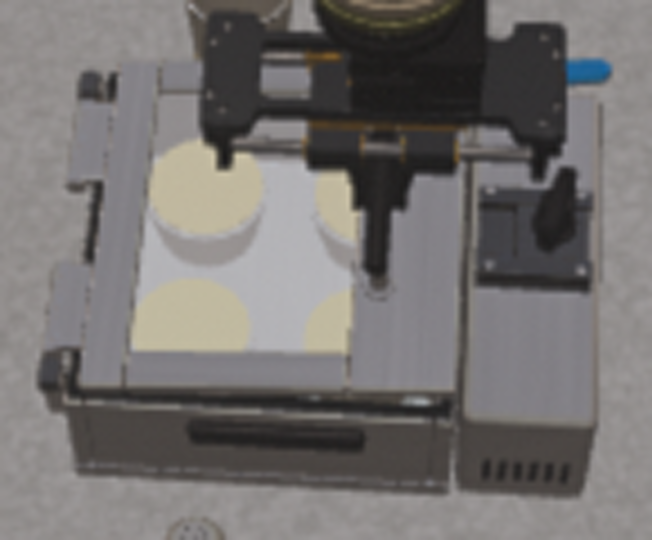

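View pics/k3.png

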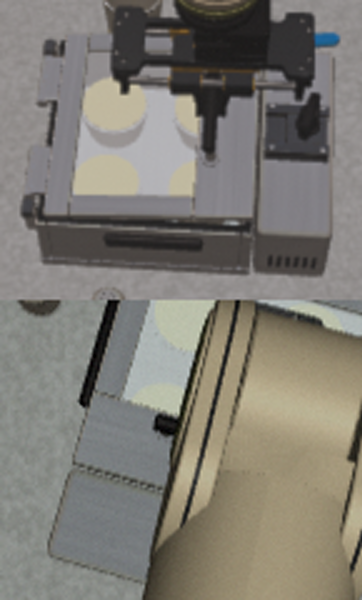

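The lid is ajar (dark gap under its left edge up to (450,405)), latch back, knob across. Quick subpixel check of the front-edge rise.

```bash
python3 - <<'E'
from h import *
import cv2
i=r.camera_info("scene");K,R,t=(np.array(i[k],float) for k in"KRt")
def pr(X):p=K@(R@X+t);return p[:2]/p[2]
a=np.radians(-15.6);ex=np.array([np.cos(a),np.sin(a),0]);ey=np.array([-ex[1],ex[0],0])
H=np.array([551,-114.5,0])+183*ex+[0,0,99]
def lid(x,y,z,th):  # x before hinge, z above
    return H+ey*y+ex*(-x*np.cos(th)+z*np.sin(th))+np.array([0,0,z*np.cos(th)+x*np.sin(th)])
g0=cv2.cvtColor(cv2.imread("pics/scene0.png"),cv2.COLOR_BGR2GRAY).astype(np.float32)
g1=cv2.cvtColor(r.camera("scene"),cv2.COLOR_BGR2GRAY).astype(np.float32)
for x in(190,200,210,220):
    p=pr(lid(x,112,12,0));c=int(round(p[0]));
    print(x,p.round(1),"pred dy th=.066,.088,.11",[(pr(lid(x,112,12,th))-p).round(2).tolist() for th in(.066,.088,.11)])
    print(g0[198:216,c].astype(int).tolist());print(g1[198:216,c].astype(int).tolist())
E
```

```text
190 [301.5 208.4] pred dy th=.066,.088,.11 [[-0.36, -2.52], [-0.55, -3.37], [-0.79, -4.23]]
[125, 124, 125, 126, 125, 125, 125, 125, 125, 126, 127, 121, 73, 55, 70, 115, 69, 66]
[132, 133, 133, 133, 133, 134, 135, 135, 125, 76, 73, 58, 39, 39, 73, 122, 73, 69]
200 [305.5 208.6] pred dy th=.066,.088,.11 [[-0.33, -2.66], [-0.51, -3.55], [-0.74, -4.45]]
[127, 126, 126, 126, 126, 127, 126, 126, 126, 127, 129, 126, 79, 56, 66, 119, 71, 66]
[134, 134, 133, 133, 133, 133, 134, 135, 127, 85, 113, 120, 51, 36, 70, 126, 76, 69]
210 [309.5 208.8] pred dy th=.066,.088,.11 [[-0.29, -2.79], [-0.47, -3.73], [-0.69, -4.67]]
[126, 126, 126, 125, 126, 125, 126, 126, 125, 125, 126, 121, 100, 67, 52, 87, 74, 68]
[131, 131, 131, 131, 131, 131, 133, 133, 127, 77, 87, 117, 51, 36, 54, 93, 77, 69]
220 [313.5 209. ] pred dy th=.066,.088,.11 [[-0.25, -2.92], [-0.42, -3.9], [-0.63, -4.9]]
[125, 125, 125, 125, 126, 127, 126, 127, 127, 127, 127, 127, 114, 70, 52, 80, 97, 70]
[133, 133, 133, 133, 134, 134, 135, 136, 128, 76, 58, 41, 37, 41, 51, 85, 102, 73]
```

Edge rise fits about 0.081 rad (≈18.5 mm); raise a touch, settle and hand in.

```bash
python3 -m inch '[{"grip":0,"xyz":[0,0.2,-0.7],"rot":[0,0,0]},{"grip":0,"xyz":[0,0,0],"rot":[0,0,0]},{"grip":0,"xyz":[0,0,0],"rot":[0,0,0]},{"grip":0,"xyz":[0,0,0],"rot":[0,0,0]},{"grip":0,"xyz":[0,0,0],"rot":[0,0,0]}]'
python3 -c "
from bench import r
s=r.sense();print(s['tcp_pos'],s['dq'].round(4),s['finger_force']);print(r.sign_off())"
```

```text
clock: 15.3
tcp_pos: [554.9, -117.2, 145.6]
tool_rot: [2.493, 1.91, 0.001]
force: [0.9, -2.3, -8.4]
opening: 12.7
finger_force: 30.0
[ 554.89157117 -117.22156077  145.61822613] [-0.0001 -0.0009  0.0001 -0.0008 -0.0016  0.0005 -0.0014] 30.03113865852356
the job is handed in; nothing more can be done
None
```

The job is handed in: the knob is turned free, the latch is drawn back about 21 mm (tongue clear in the pictures), and the arm still holds the lid by its handle, front edge roughly 19 mm up by my estimate; no contact with cup, salt or brush was noticed, but they weren't re-measured.

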